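# Crack a walnut in the bar nutcracker without crushing the kernel

## Task

Bring the nutcracker from the rubber mat and lay it flat on the round tray with the lone walnut between its jaws, the walnut's seam running along the nutcracker, and let it go. Take it again by both handles and squeeze them together until the shell resists and then gives, stopping there so that the kernel is not crushed. Leave the cracked walnut on the tray, lay the nutcracker back on the mat and let go; never squeeze the walnut in the fingers, and leave the bowl, the glass and the bar blade alone.

Things in the scene. Friction and masses are not known exactly. Their poses are not given: they have to be found in the camera images.
- nutcracker: Steel nutcracker, 166 mm long, lying flat, 22 mm high, about 170 g. Frame of its head link: origin on the underside of the head, on the centre line, between the two hinge pins (at y = +9 and -9 mm). +x points out of the head end, the handles lie towards -x, z is up. A weak spring holds its two arms open.
- nutcracker_head (a point): Centre of the head, 11 mm above the underside, axes as the nutcracker's. The head is a flat-sided block 38 mm wide (y), reaching from 12 mm behind this point to 14 mm ahead of it (x), 22 mm high; gripped across its width it carries the nutcracker without moving the arms. The centre of mass lies 51 mm behind it, towards the handles.
- nutcracker_jaws (a point): The point midway between the jaws, 50 mm behind the head centre (towards the handles), 11 mm above the underside, axes as the nutcracker's. Open, the jaw faces stand 45 mm apart here; they are flat, 38 mm long and 20 mm high.
- nutcracker_left_grip (a point): Middle of the straight part of the +y handle, half-way up (11 mm above the underside), 105 mm behind the head centre. The handle is 8 mm thick, 16 mm high, straight from 90 to 130 mm behind the head. Sprung open, the two handles measure 69 mm over the outside here and come together by 21 mm per 0.1 rad of both arms.
- nutcracker_right_grip (a point): The same point of the -y handle.
- nutcracker_left (a joint): Angle of the +y arm, rad: 0 sprung open, grows as it closes; stop at 0.25. Both arms touch a 34 mm walnut in the middle of the jaws at 0.11.
- nutcracker_right (a joint): Angle of the -y arm, the same way.
- walnut: The lone walnut on the tray, about 28 g, 35 mm high and long, 34 mm across the cheeks, with a small flat underside so that it does not roll. Origin at its underside. Its seam is a dark ridge in the upright plane y = 0: seen from above it runs along the walnut's x axis, with a small point at the +x end; either end may face the head. The jaws press on the cheeks at y = +17 and -17 mm.
- walnut_centre (a point): Centre of the walnut, 17.5 mm above its underside, axes as the walnut's.
- walnut_shell (a joint): How far each cheek has caved in, m: 0 whole, about 0.004 once given. Handle width over the outside at the grips, and force on each handle: shell met at 46 mm, peak of about 16 N near 42 mm, given and back to 2-3 N by 37 mm (eased off before that, the shell springs back whole); from 32 mm the kernel resists; 25 N takes the cheeks to 0.0047, which it bears; beyond 0.005 (some 40 N) it is crushed.
- tray_centre (a point): Centre of the floor of the round dark bar tray with a rubber lining: inside floor radius 153 mm, 4 mm above the bar top; rim 19 mm high, 330 mm across. Fixed.
- mat_centre (a point): Centre of the top of the black ribbed rubber mat, 300 mm (its x) by 220 mm (its y), 4 mm thick. Fixed.
- nut_bowl: Dark wooden bowl of walnuts, 120 mm across, 72 mm high; origin at its underside. Bystander.
- taster_glass: Empty tasting glass, 64 mm across the top, 95 mm high; origin at its underside. Bystander.
- bar_blade: Flat steel bottle opener, 178 x 40 x 4 mm; origin at the centre of its underside. Bystander.
Mind the look-alikes: they are no part of the job. Of the things shaped like the walnut, the walnut one is meant.

How it is judged:
By the outcome, as a careful person would: the job done as asked, in the order asked, and still so for the second after the job is handed in, with the robot touching nothing.
It also fails if it takes over 72 s, if anything falls off the work surface, if the arm or the gripper's body presses on something with over 40 N, if the wrist force passes 120 N, or if a joint passes its speed limit or range.

## Robot

A 6-joint arm with a two-finger parallel gripper is mounted at the origin on the work surface. World frame = base frame: x ahead of the robot, y to its left, z up, the work surface at z = 0. Lengths are in m, angles in rad, forces in N, time in s.
With the tool pointing down it reaches from about 0.35 to 0.775 m from the base axis. Payload 5.5 kg.
Tool frame: the origin (TCP) lies between the finger pads; the fingertips stand 17 mm ahead of it and the grasp point (between the pads) lies 2 mm behind it (env.finger_overhang is the distance from the TCP to the fingertips, in m); z points along the fingers, y is the direction in which the jaws open and shut (so a half turn about z gives the same grasp; the last joint's range is limited). The gripper opens to 85 mm and grips with 20 to 120 N. Pads are 22 mm wide; open, the fingers measure 114 mm over their backs; the gripper's body (76 mm by 85 mm) begins 54 mm behind the grasp point. The pads swing forward as they close: fully open they stand 13 mm farther back than shut.
Start: joints at [1.149, 0.313, 0.046, 1.304, 0, 1.431], TCP at [0.16, 0.552, 0.248] pointing down, gripper open.
Joint ranges: [-2.76, 2.76], [-0.86, 1.69], [-1.03, 1.26], [-2.2, 2.34], [-1.47, 1.5], [-3.14, 3.14]. Speed limits (rad/s): [2.57, 2.57, 3.14, 3.14, 3.14, 3.14].

## Interface

Orientations are given as a unit quaternion [w, x, y, z].
In Python, from workcell import env gives the robot as it stands. The module is installed in compiled form; this text tells all that it offers.
- The arm moves only by the tool arm_command, never from a script. Its argument "moves" is a list of rows, each a list of 5 numbers: the closure, from 0 (fully open) to 1 (shut), then the shift along the tool's x, y, z in mm, then the turn about the tool's z in rad. In form: [[fingers, dx, dy, dz, turn], ...]. A call has 1 to 12 rows; each row is the pose to reach, as a shift and turn from the pose commanded when the call began, along the tool's axes at that moment; what a row does not reach only later rows make up. A row lasts 1/10 s, in which the tool goes at most 50 mm and 8.59 degrees, less where a joint would pass 70% of its speed; a pose out of reach is approached as far as the arm can. A call with a gripper value outside its range is refused whole. The fingers move at their own pace and stop on an object; "squeeze" is the grip in N (left out, the last holds). Time passes only in rows, so rows that repeat a pose let the fingers close. It gives the time, the measured TCP pose, the force and the opening at its end, in the units of the state.
- env.get_state(): the state, without advancing time (a new reading comes with each control period).
- env.read_camera(name): name is "scene" or "top"; returns (picture, depth): 480x640x3 uint8, blue, green, red; 480x640 float32, m along the optical axis (not along the pixel's ray), 0 where there is no reading.
- env.get_calibration(name): a dict with "fx", "fy", "cx", "cy" (pixels), "k1" (the pictures are not rectified: a ray, as slopes to the right and down, at radius r is drawn at 1 + k1 r^2 times it, then the intrinsics apply), "pose" (4x4, takes a point from camera to world coordinates). Camera axes: x right, y down, z forward; pixel columns grow to the right and rows downward; lengths in m; the calibration is good to about 2 mm. A picture is of the moment at which its call begins. get_calibration takes no time and is no camera call.
- env.hand_in(): hands the job in, once; it reports no verdict.
The state is a dict: "clock": time; "joint_pos": joint angles; "qvel": joint speeds; "tau": joint torques, N m; "tcp_pos": TCP position; "orientation": TCP orientation; "wrist_force": force on the tool from outside, world axes, zero at the start; "ft_torque": the same for the moment, N m; "finger_gap": finger opening in m.
Only numpy, scipy, OpenCV 4.12 (cv2) and the standard library are available. Lean on these libraries where they do the work, as an engineer would, in place of code of your own. Each camera call takes 0.05 s, during which the arm holds its last target. There are 200 camera calls.

## Working session

There is one attempt and no reset: what is moved stays moved. The work goes in short steps, Python scripts to look and compute and a tool call to move; the robot and the scene stay as the last step left them, time stands still between calls to the robot, and variables do not carry over. Pictures are saved under pics/ and viewed, about 8 in all and at most 12, crops included, and the job is handed in when it is done.

Besides the shell and the picture viewer there is one more tool, called as name(argument=value, ...) on one line, values as JSON. arm_command: Moves the arm, as the interface text tells. Its arguments: {"type":"object","properties":{"moves":{"type":"array","items":{"type":"array","items":{"type":"number"}}},"squeeze":{"type":"number"}},"required":["moves"]}

```bash
mkdir -p pics
cat > h.py <<'E'
import numpy as np, cv2
from workcell import env
def snap(n,f=None):
    p,d=env.read_camera(n)
    if f: cv2.imwrite('pics/'+f,p)
    return p,d,env.get_calibration(n)
def ray(c,u,v):
    K=np.array([[c['fx'],0,c['cx']],[0,c['fy'],c['cy']],[0,0,1.]])
    q=cv2.undistortPoints(np.array([[[u,v]]],float),K,np.array([c['k1'],0,0,0,0.]),
      ).ravel()
    P=np.array(c['pose']);return P[:3,3],P[:3,:3]@np.array([q[0],q[1],1])
def onz(c,u,v,z):
    o,r=ray(c,u,v);return o+r*(z-o[2])/r[2]
def dep(c,d,u,v):
    o,r=ray(c,u,v);return o+r*d[int(v),int(u)]
E
python3 - <<'E'
from h import *
for n in('top','scene'):
    p,d,c=snap(n,n+'0.png'); np.savez(n+'0.npz',p=p,d=d); print(n,{k:np.round(v,3).tolist() for k,v in c.items()})
print(env.get_state())
E
```

```text
top {'fx': 472.475, 'fy': 472.475, 'cx': 318.226, 'cy': 244.686, 'k1': -0.112, 'pose': [[-0.003, -0.997, 0.072, 0.563], [-1.0, 0.002, -0.017, -0.004], [0.017, -0.072, -0.997, 1.083], [0.0, 0.0, 0.0, 1.0]]}
scene {'fx': 580.674, 'fy': 580.674, 'cx': 326.617, 'cy': 243.047, 'k1': 0.005, 'pose': [[-0.417, 0.708, -0.57, 1.295], [0.909, 0.326, -0.259, 0.273], [0.003, -0.626, -0.78, 0.967], [0.0, 0.0, 0.0, 1.0]]}
{'clock': 0.1, 'joint_pos': array([ 1.14937829e+00,  3.13935408e-01,  4.50856186e-02,  1.30363248e+00,
       -8.10212607e-06,  1.43120262e+00]), 'qvel': array([ 0.00196928, -0.00069724,  0.00127082,  0.000986  ,  0.00051723,
       -0.00039717]), 'tau': array([ 3.17322985e-03, -4.81723559e+01,  2.99245727e+01,  1.26959640e-02,
       -1.17756422e-04,  1.65278965e-05]), 'tcp_pos': array([0.15973671, 0.55190405, 0.24748944]), 'orientation': array([-2.29477448e-04,  1.40446246e-01,  9.90087946e-01, -8.11147435e-04]), 'wrist_force': array([-0.85191983,  0.26602478, -0.59218032]), 'ft_torque': array([-0.01746094, -0.01573343, -0.0210839 ]), 'finger_gap': 0.08532007397056836}
```

View pics/top0.png

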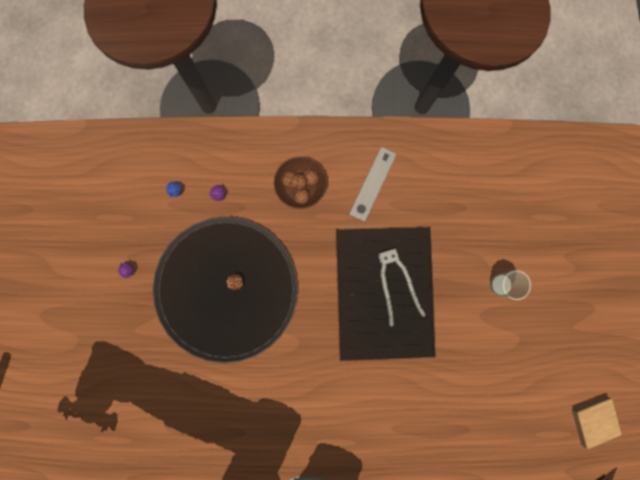

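View pics/scene0.png

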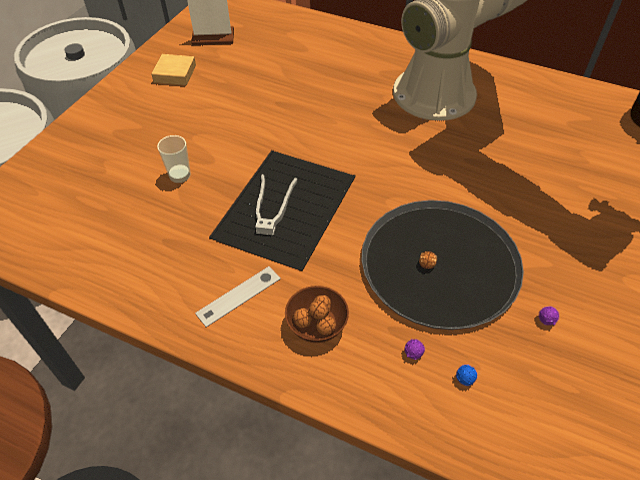

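The top view shows the nutcracker head at about (388,257), with handle tips at (391,324) and (422,315). The walnut is at (234,283) top and (428,260) scene. The purple and blue balls are look-alikes. Next I zoom in and measure.

```bash
cat > m.py <<'E'
from h import *
def walnut(p,box):
    u0,v0,u1,v1=box
    s=p[v0:v1,u0:u1].astype(int); m=((s[...,2]-s[...,0])>35).astype(np.uint8)
    n,l,st,ce=cv2.connectedComponentsWithStats(m); i=1+np.argmax(st[1:,4]); return ce[i]+[u0,v0],st[i]
def steel(p,box,th=110):
    u0,v0,u1,v1=box
    m=(p[v0:v1,u0:u1].min(2)>th).astype(np.uint8)
    n,l,st,ce=cv2.connectedComponentsWithStats(m); i=1+np.argmax(st[1:,4])
    v,u=np.nonzero(l==i); return u+u0,v+v0
E
python3 - <<'E'
from m import *
T=np.load('top0.npz');S=np.load('scene0.npz');ct=env.get_calibration('top');cs=env.get_calibration('scene')
a,sa=walnut(T['p'],(210,260,260,310));b,sb=walnut(S['p'],(405,240,450,280))
print('walnut',a,sa,b,sb,onz(ct,*a,.024),onz(cs,*b,.021))
print('mat z',dep(ct,T['d'],350,300),dep(ct,T['d'],420,340),'tray',dep(ct,T['d'],220,320),dep(ct,T['d'],250,250),'nut',dep(ct,T['d'],*a))
# tray centre via ellipse of dark
for q in [(337,229),(430,227),(435,355),(341,360)]: print('mat corner',onz(ct,*q,.004)[:2])
for q in [(153,288),(298,288),(226,217),(226,361)]: print('tray rim',onz(ct,*q,.019)[:2])
u,v=steel(T['p'],(345,235,432,350))
P=np.array([onz(ct,x,y,.024) for x,y in zip(u,v)])[:,:2]
# head: iterate axis estimate
np.save('nc.npy',P)
r=cv2.minAreaRect(P.astype(np.float32)*1000);print('rect',r,len(P))
uu,vv=steel(S['p'],(245,165,305,240));Q=np.array([onz(cs,x,y,.024) for x,y in zip(uu,vv)])[:,:2];print('rect scene',cv2.minAreaRect(Q.astype(np.float32)*1000),len(Q))
A=cv2.resize(T['p'][262:302,214:254],(390,390),interpolation=cv2.INTER_CUBIC)
B=cv2.resize(S['p'][240:280,408:448],(390,390),interpolation=cv2.INTER_CUBIC)
C=cv2.resize(T['p'][240:340,365:435],(140,200)); 
cv2.imwrite('pics/z1.png',np.hstack([A,B]))
E
```

```text
walnut [234.14553991 281.79812207] [ 16  14  17  16 213] [427.59689922 259.36434109] [ 14  11  18  18 258] [0.55674087 0.16579028 0.024     ] [0.55640075 0.16377829 0.021     ]
mat z [ 0.51488203 -0.09447755  0.01001683] [ 0.4224965  -0.25430841  0.00783752] tray [0.46989143 0.2007834  0.00460967] [0.62905114 0.13287599 0.00628922] nut [0.55685014 0.16293017 0.04183104]
mat corner [ 0.67714163 -0.06624379]
mat corner [ 0.68175208 -0.28257661]
mat corner [ 0.3871093 -0.2898506]
mat corner [ 0.37878342 -0.07382118]
tray rim [0.54240286 0.35166906]
tray rim [0.54262913 0.0229822 ]
tray rim [0.70343127 0.18653814]
tray rim [0.37961148 0.18436462]
rect ((548.2308959960938, -200.49053955078125), (160.90338134765625, 78.79735565185547), 15.316658973693848) 523
rect scene ((555.2203369140625, -199.43038940429688), (171.54385375976562, 82.44632720947266), 15.4059476852417) 463
```

View pics/z1.png

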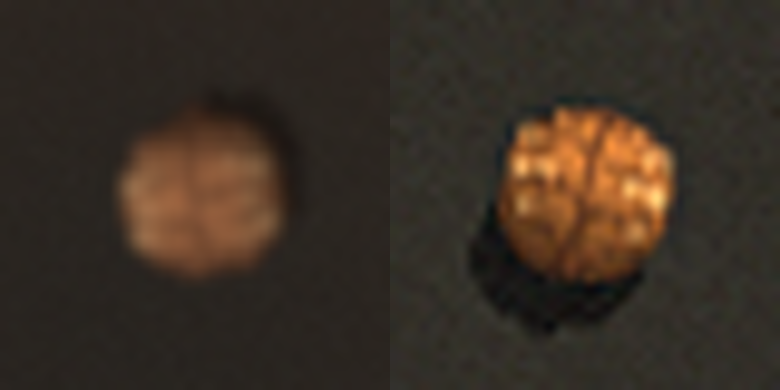

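The seam in the top crop runs nearly vertical, from (195,115) to (205,265) in crop pixels. In the scene crop it goes from (605,110) to (575,275). Next I refine the seam direction and the nutcracker axis, and check the overhang.

Run:
```python
from m import *
from scipy.spatial.transform import Rotation as R
T=np.load('top0.npz');S=np.load('scene0.npz');ct=env.get_calibration('top');cs=env.get_calibration('scene')
C=np.array([.5565,.165,.0215])
def sph(c,u,v,r=.0175):
    o,d=ray(c,u,v);d=d/np.linalg.norm(d);t=(C-o)@d;h=np.linalg.norm(o+t*d-C)
    return o+d*(t-np.sqrt(max(r*r-h*h,0)))
for c,pts,u0,v0 in((ct,[(195,125),(198,190),(204,258)],214,262),(cs,[(605,118),(590,190),(576,268)],408-40,240)):
    A=np.array([sph(c,u0+x/9.75-.45,v0+y/9.75-.45) for x,y in pts]);print('seam',((A-C)*1000).round(1).tolist())
    e=A[0]-A[-1];print('angle mod180',np.degrees(np.arctan2(e[1],e[0])))
for nm,c,I,box in(('top',ct,T,(345,235,432,350)),('scene',cs,S,(245,165,305,240))):
    u,v=steel(I['p'],box)
    P=np.array([onz(c,x,y,.0235) for x,y in zip(u,v)])[:,:2]
    th=np.radians(16)
    for _ in range(4):
        ex=np.array([np.cos(th),np.sin(th)]);ey=np.array([-ex[1],ex[0]])
        X=P@ex;Y=P@ey;x1=X.max();ms=[]
        for k in np.arange(x1-.145,x1-.005,.01):
            s=(X>k)&(X<k+.01)
            if s.sum()>3: ms.append((k+.005,(Y[s].min()+Y[s].max())/2,Y[s].max()-Y[s].min()))
        ms=np.array(ms);f=np.polyfit(ms[:,0],ms[:,1],1);th+=np.arctan(f[0])
    hc=ex*(x1-.014)+ey*np.polyval(f,x1-.014)
    print(nm,'angle',np.degrees(th),'head',hc,'len',x1-X.min(),'widths',(ms[:,2]*1000).round(0),'resid',((ms[:,1]-np.polyval(f,ms[:,0]))*1000).round(1))
s=env.get_state();q=s['orientation'];print('tool axes',R.from_quat(np.r_[q[1:],q[0]]).as_matrix().round(3).tolist(),env.finger_overhang)
```

```text
seam [[16.8, 1.9, 4.4], [2.0, -0.9, 17.4], [-13.5, -1.4, 11.1]]
angle mod180 6.2895344940964675
seam [[-8.2, -1.9, 15.3], [10.2, 1.1, 14.2], [16.9, 2.8, -3.7]]
angle mod180 -169.23358757837565
top angle 15.879093889838478 head [ 0.61188225 -0.18157327] len 0.16128513200532751 widths [71. 69. 67. 64. 63. 63. 63. 62. 59. 55. 50. 43. 39. 39. 36.] resid [-0.2  0.1  0.2 -0.  -0.1  0.2 -0.1  0.2 -0.1 -0.1 -0.2  0.2 -0.1  0.3
 -0.2]
scene angle 16.134213809963292 head [ 0.62389338 -0.17900166] len 0.17240690083580568 widths [72. 68. 66. 64. 63. 63. 61. 59. 56. 51. 42. 37. 41. 39.] resid [ 0.7  0.6  0.4 -0.1 -0.1 -0.5 -0.6  0.  -0.7 -0.6 -0.9 -0.9  0.7  2.2]
tool axes [[-0.961, 0.278, -0.001], [0.278, 0.961, -0.002], [0.0, -0.002, -1.0]] 0.017
```

arm_command(moves=[[0, -35, -30, 0, -0.05], [0, -70, -63, 0, -0.1], [0, -105, -95, 0, -0.15], [0, -141, -128, 0, -0.2], [0, -178, -161, 0, -0.25], [0, -214, -194, 0, -0.3], [0, -250, -226, 0, -0.35], [0, -287, -260, 0, -0.4], [0, -323, -292, 0, -0.45], [0, -360, -325, 0, -0.5], [0, -396, -358, 0, -0.56], [0, -430, -389, 0, -0.561]])

```text
clock: 1.3
tcp_pos: [0.4654, 0.057, 0.2481]
orientation: [-0.0, -0.139, 0.99, 0.0]
wrist_force: [0.8, 0.1, 0.2]
finger_gap: 0.0849
```

```bash
cat > go.py <<'E'
# python3 go.py x y z yaw(deg, heading: tool -x along it)
import sys; from h import *
from scipy.spatial.transform import Rotation as R
x,y,z,yaw=map(float,sys.argv[1:5]); s=env.get_state();q=s['orientation'];M=R.from_quat(np.r_[q[1:],q[0]]).as_matrix()
h=np.arctan2(-M[1,0],-M[0,0]); d=M.T@(np.array([x,y,z])-s['tcp_pos'])
print('t',s['clock'],'tcp',s['tcp_pos'].round(4),'head',np.degrees(h).round(2),'F',s['wrist_force'].round(1),'gap',round(s['finger_gap'],4),'tilt',M[:,2].round(3))
print('shift mm',(d*1000).round(1),'turn',round(float(-((np.radians(yaw)-h+np.pi)%(2*np.pi)-np.pi)),4))
E
python3 go.py .614 -.1825 .10 16
```

```text
t 1.3 tcp [0.4654 0.057  0.2481] head 16.03 F [0.8 0.1 0.2] gap 0.0849 tilt [-0.  0. -1.]
shift mm [ -76.7 -271.3  148.1] turn 0.0006
```

arm_command(moves=[[0, -10, -35, 10, 0], [0, -20, -71, 25, 0], [0, -31, -108, 40, 0], [0, -41, -145, 55, 0], [0, -51, -182, 70, 0], [0, -62, -219, 85, 0], [0, -72, -250, 95, 0], [0, -77, -271, 100, 0], [0, -77, -271, 100, 0], [0, -77, -271, 100, 0]])

```text
clock: 2.3
tcp_pos: [0.6128, -0.1801, 0.1474]
orientation: [-0.001, -0.139, 0.99, 0.001]
wrist_force: [0.2, 0.3, 0.1]
finger_gap: 0.0856
```

```bash
python3 - <<'E'
from h import *
p,d,c=snap('top');q,e,cs=snap('scene')
A=cv2.resize(p[210:350,330:470],(400,400),interpolation=cv2.INTER_CUBIC);B=cv2.resize(q[130:270,200:340],(400,400),interpolation=cv2.INTER_CUBIC)
cv2.imwrite('pics/a1.png',np.hstack([A,B]))
E
python3 go.py .614 -.1825 .026 16
```

```text
t 2.4 tcp [ 0.6129 -0.1792  0.1484] head 16.03 F [ 0.5 -0.5  0.6] gap 0.0857 tilt [-0.001  0.001 -1.   ]
shift mm [ -0.2  -3.6 122.4] turn 0.0006
```

View pics/a1.png

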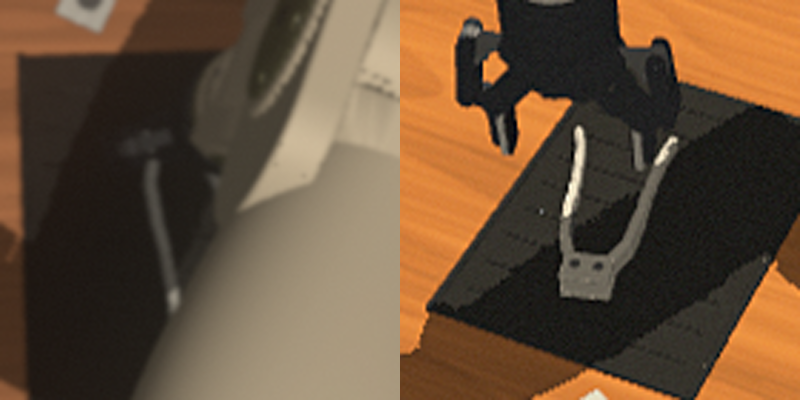

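The scene view shows the gripper above and behind the head, which sits at crop pixel (587,275). I'm pre-shaping the fingers and lowering.

arm_command(moves=[[0.32, 0, -2, 15, 0], [0.32, 0, -2, 40, 0], [0.32, 0, -2, 65, 0], [0.32, 0, -2, 90, 0], [0.32, 0, -2, 105, 0], [0.32, 0, -2, 114, 0], [0.32, 0, -2, 119, 0], [0.32, 0, -2, 122, 0], [0.32, 0, -2, 124, 0], [0.32, 0, -2, 124, 0], [0.32, 0, -2, 124, 0]], squeeze=40)

```text
clock: 3.5
tcp_pos: [0.6144, -0.1823, 0.0249]
orientation: [0.0, -0.139, 0.99, -0.0]
wrist_force: [-0.1, 0.1, -0.2]
finger_gap: 0.0577
```

```bash
python3 - <<'E'
from h import *
q,e,cs=snap('scene')
cv2.imwrite('pics/a2.png',cv2.resize(q[130:270,200:340],(560,560),interpolation=cv2.INTER_CUBIC))
E
python3 go.py .614 -.1825 .023 16
```

```text
t 3.55 tcp [ 0.6144 -0.1823  0.0249] head 15.99 F [-0.  -1.2 -0.6] gap 0.058 tilt [ 0.001 -0.    -1.   ]
shift mm [ 0.5 -0.1  1.9] turn -0.0001
```

View pics/a2.png

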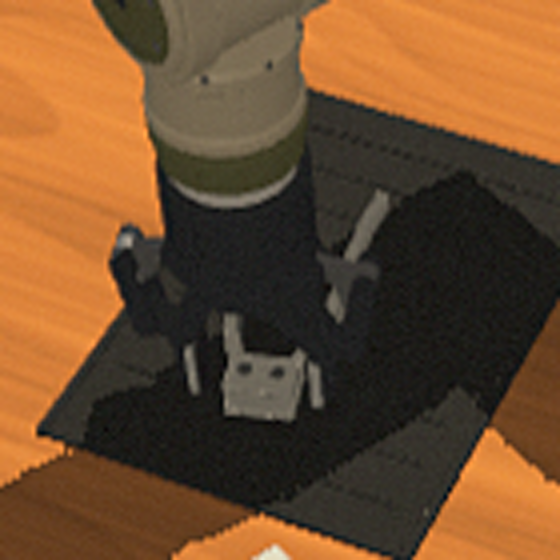

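The head, with pins at (260,372), sits centred between the pads at (193,368) and (316,385). I'm lowering 2 mm and gripping.

arm_command(moves=[[0.32, 0, 0, 1, 0], [0.32, 0, 0, 2, 0], [0.45, 0, 0, 2, 0], [0.5, 0, 0, 2, 0], [0.55, 0, 0, 2, 0], [0.7, 0, 0, 2, 0], [1, 0, 0, 2, 0], [1, 0, 0, 2, 0], [1, 0, 0, 2, 0]], squeeze=80)

```text
clock: 4.45
tcp_pos: [0.6141, -0.182, 0.0226]
orientation: [0.0, -0.139, 0.99, 0.0]
wrist_force: [-0.6, 1.9, 4.9]
finger_gap: 0.036
```

```bash
python3 go.py .614 -.1825 .11 16
```

```text
t 4.45 tcp [ 0.6141 -0.182   0.0226] head 16.0 F [-0.6  1.9  4.9] gap 0.036 tilt [ 0.  0. -1.]
shift mm [  0.2  -0.5 -87.4] turn 0.0001
```

arm_command(moves=[[1, 0, 0, -3, 0], [1, 0, 0, -8, 0], [1, 0, 0, -16, 0], [1, 0, 0, -28, 0], [1, 0, 0, -42, 0], [1, 0, 0, -56, 0], [1, 0, 0, -70, 0], [1, 0, 0, -80, 0], [1, 0, 0, -86, 0], [1, 0, 0, -90, 0], [1, 0, 0, -90, 0]])

```text
clock: 5.55
tcp_pos: [0.6142, -0.1821, 0.1127]
orientation: [0.0, -0.139, 0.99, -0.0]
wrist_force: [0.4, -0.2, -1.1]
finger_gap: 0.0364
```

```bash
python3 go.py .606 .172 .113 8
```

```text
t 5.55 tcp [ 0.6142 -0.1821  0.1127] head 16.0 F [ 0.4 -0.2 -1.1] gap 0.0364 tilt [ 0.001 -0.    -1.   ]
shift mm [-89.7 342.7  -0.4] turn 0.1396
```

arm_command(moves=[[1, -3, 10, 0, 0], [1, -9, 32, 0, 0.01], [1, -17, 65, 0, 0.03], [1, -27, 103, 0, 0.05], [1, -38, 143, 0, 0.07], [1, -48, 184, 0, 0.085], [1, -59, 225, 0, 0.1], [1, -70, 265, 0, 0.115], [1, -79, 300, 0, 0.13], [1, -86, 327, 0, 0.14], [1, -89, 340, 0, 0.14], [1, -90, 343, 0, 0.14]])

```text
clock: 6.75
tcp_pos: [0.6051, 0.1742, 0.1116]
orientation: [-0.001, -0.071, 0.997, -0.0]
wrist_force: [0.0, -0.2, -1.0]
finger_gap: 0.0364
```

arm_command(moves=[[1, 0, 0, 0, 0], [1, 0, 0, 0, 0], [1, 0, 0, 0, 0]])

```text
clock: 7.05
tcp_pos: [0.6062, 0.171, 0.1123]
orientation: [-0.0, -0.069, 0.998, -0.0]
wrist_force: [0.5, 0.0, -1.5]
finger_gap: 0.0363
```

```bash
python3 - <<'E'
from h import *
q,e,cs=snap('scene');np.savez('s2.npz',p=q,d=e)
p,d,c=snap('top');np.savez('t2.npz',p=p,d=d)
A=cv2.resize(q[150:300,350:500],(400,400),interpolation=cv2.INTER_CUBIC);B=cv2.resize(p[210:360,150:300],(400,400),interpolation=cv2.INTER_CUBIC)
cv2.imwrite('pics/a3.png',np.hstack([A,B]))
E
python3 go.py .606 .172 .113 8
```

```text
t 7.15 tcp [0.6063 0.1712 0.1123] head 7.88 F [-0.5  0.6 -1.2] gap 0.0363 tilt [ 0. -0. -1.]
shift mm [ 0.1  0.8 -0.7] turn -0.0021
```

View pics/a3.png

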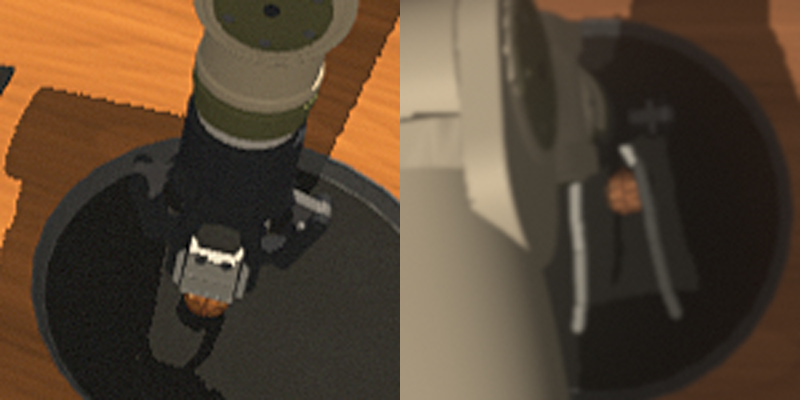

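The scene view shows the head gripped cleanly. The top view shows both handles (tips near crop (578,328) and (677,316)) and the walnut at crop (624,192). Next I check the sag and in-hand offset from these tips.

Run:
```python
from m import *
I=np.load('t2.npz');p=I['p'];d=I['d'];c=env.get_calibration('top')
th=np.radians(7.95);ex=np.array([np.cos(th),np.sin(th)]);ey=np.array([-ex[1],ex[0]]);tcp=np.array([.6062,.1713])
for n,b in(('L',(208,280,224,340)),('R',(238,262,262,335))):
    u,v=steel(p,b,85);
    P=np.array([onz(c,x,y,.1127)[:2] for x,y in zip(u,v)])-tcp;X=P@ex*1000;Y=P@ey*1000
    print(n,len(u),'xmin',X.min().round(1))
    for k in range(-160,-40,12):
        s=(X>k)&(X<k+12)
        if s.sum()>3:print(k+6,'Y %.1f..%.1f'%(Y[s].min(),Y[s].max()),'z',np.round(np.median([dep(c,d,a,e)[2] for a,e in zip(u[s],v[s])]),4))
a,_=walnut(p,(220,270,245,300));print('walnut',a,onz(c,*a,.0215))
print([dep(c,d,a,e)[2].round(4) for a,e in((245,320),(180,300),(250,340))])
```

```text
L 213 xmin -149.9
-154 Y 33.8..40.2 z 0.1098
-142 Y 32.1..39.9 z 0.1105
-130 Y 28.5..38.3 z 0.1099
-118 Y 26.8..34.6 z 0.1102
-106 Y 25.7..32.9 z 0.1117
-94 Y 25.9..33.4 z 0.1118
-82 Y 24.3..31.7 z 0.1135
-70 Y 23.5..32.2 z 0.1143
-58 Y 23.1..30.6 z 0.1143
-46 Y 21.8..29.2 z 0.1153
R 2 xmin -28.3
walnut [233.48366013 282.24836601] [0.55571746 0.16767564 0.0215    ]
[np.float64(0.0047), np.float64(0.5988), np.float64(0.0071)]
```

arm_command(moves=[[1, 0, 1, 5, 0], [1, 0, 1, 14, 0], [1, 0, 1, 24, 0], [1, 0, 1, 34, 0], [1, 0, 1, 43, 0], [1, 0, 1, 50, 0], [1, 0, 1, 55, 0], [1, 0, 1, 60, 0], [1, 0, 1, 65, 0], [1, 0, 1, 68, 0], [1, 0, 1, 70, 0], [1, 0, 1, 70, 0]])

```text
clock: 8.35
tcp_pos: [0.6058, 0.1734, 0.0421]
orientation: [-0.0, -0.07, 0.998, 0.0]
wrist_force: [-0.7, -0.5, -1.1]
finger_gap: 0.0366
```

```bash
python3 - <<'E'
from m import *
p,d,c=snap('top');np.savez('t3.npz',p=p,d=d)
cv2.imwrite('pics/a4.png',cv2.resize(p[250:350,190:290],(560,560),interpolation=cv2.INTER_CUBIC))
a,_=walnut(p,(215,265,255,305));print('walnut',a,onz(c,*a,.0215))
E
python3 go.py .6057 .1725 .0226 8
```

```text
walnut [233.90594059 281.95049505] [0.5563844  0.16672877 0.0215    ]
t 8.4 tcp [0.6059 0.1734 0.0424] head 7.97 F [-0.3 -0.4 -1.7] gap 0.0366 tilt [ 0.  0. -1.]
shift mm [ 0.4 -0.9 19.8] turn -0.0004
```

View pics/a4.png

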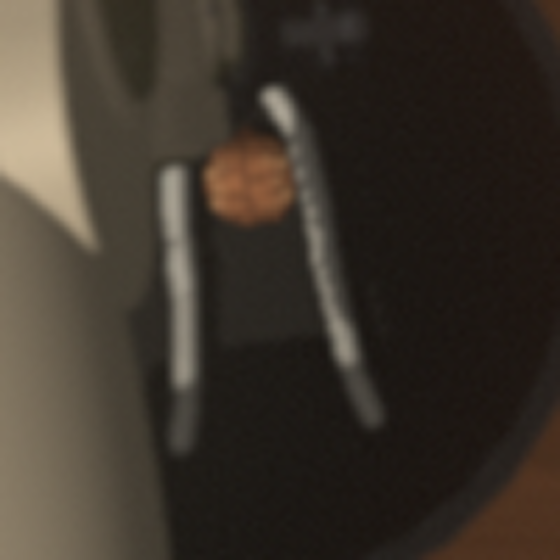

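Both arms straddle the walnut, which spans 203–293 px with the arms' inner edges at about 190 and 295. That is centred once the height parallax is allowed for. I'm lowering the rest of the way slowly.

arm_command(moves=[[1, 0, 0, 3, 0], [1, 0, 0, 6, 0], [1, 0, 0, 9, 0], [1, 0, 0, 12, 0], [1, 0, 0, 14, 0], [1, 0, 0, 16, 0], [1, 0, 0, 17, 0], [1, 0, 0, 18, 0], [1, 0, 0, 18.5, 0], [1, 0, 0, 19, 0]])

```text
clock: 9.4
tcp_pos: [0.6059, 0.1734, 0.0233]
orientation: [0.0, -0.07, 0.998, 0.0]
wrist_force: [0.2, -0.7, -1.4]
finger_gap: 0.0364
```

```bash
python3 go.py .6057 .1725 .0226 8
```

```text
t 9.4 tcp [0.6059 0.1734 0.0233] head 7.98 F [ 0.2 -0.7 -1.4] gap 0.0364 tilt [ 0.  0. -1.]
shift mm [ 0.4 -0.9  0.7] turn -0.0004
```

arm_command(moves=[[1, 0, 0, 0.5, 0], [1, 0, 0, 1, 0], [1, 0, 0, 1, 0]])

```text
clock: 9.7
tcp_pos: [0.606, 0.1735, 0.0227]
orientation: [0.0, -0.07, 0.998, 0.0]
wrist_force: [-0.1, -0.1, 0.5]
finger_gap: 0.0363
```

arm_command(moves=[[0.52, 0, 0, 0, 0], [0.5, 0, 0, 0, 0], [0.45, 0, 0, 0, 0], [0.38, 0, 0, 0, 0], [0.32, 0, 0, 0, 0], [0.32, 0, 0, -5, 0], [0.32, 0, 0, -20, 0], [0.32, 0, 0, -45, 0], [0.32, 0, 0, -75, 0], [0.2, 0, 0, -100, 0], [0, 0, 0, -107, 0], [0, 0, 0, -107, 0]])

```text
clock: 10.9
tcp_pos: [0.6068, 0.1736, 0.1308]
orientation: [0.002, -0.07, 0.998, 0.0]
wrist_force: [0.1, -0.1, 0.1]
finger_gap: 0.0851
```

```bash
python3 go.py .502 .158 .13 8
```

```text
t 10.9 tcp [0.6068 0.1736 0.1308] head 7.97 F [ 0.1 -0.1  0.1] gap 0.0851 tilt [ 0.003  0.001 -1.   ]
shift mm [106.   -0.9   0.5] turn -0.0004
```

arm_command(moves=[[0, 10, 0, 0, 0], [0, 30, 0, 0, 0], [0, 55, 0, 0, 0], [0, 80, 0, 0, 0], [0, 97, 0, 0, 0], [0, 105, 0, 0, 0], [0, 105, 0, 0, 0], [0, 105, 0, 0, 0]])

```text
clock: 11.7
tcp_pos: [0.5022, 0.1589, 0.1289]
orientation: [0.0, -0.07, 0.998, 0.0]
wrist_force: [0.2, 0.5, 0.2]
finger_gap: 0.0851
```

```bash
python3 - <<'E'
from m import *
p,d,c=snap('top');q,e,cs=snap('scene');np.savez('t4.npz',p=p,d=d,q=q,e=e)
A=cv2.resize(q[220:300,390:470],(400,400),interpolation=cv2.INTER_CUBIC);B=cv2.resize(p[250:350,190:290],(400,400),interpolation=cv2.INTER_CUBIC)
cv2.imwrite('pics/a5.png',np.hstack([A,B]))
E
python3 go.py .502 .1588 .13 8
```

```text
t 11.8 tcp [0.5028 0.1589 0.1291] head 7.97 F [ 0.5  0.5 -0.5] gap 0.0852 tilt [ 0.  0. -1.]
shift mm [ 0.8 -0.  -0.9] turn -0.0006
```

View pics/a5.png

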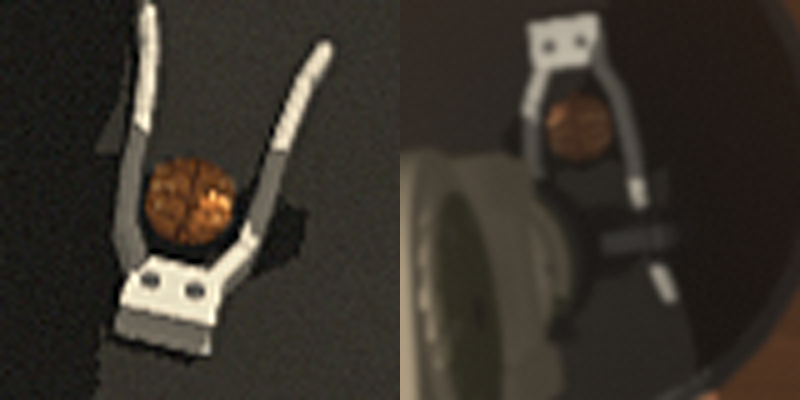

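The scene view shows the walnut at (190,200) centred between the jaws. Its seam, from (200,165) to (178,240), runs along the nutcracker axis, and the head lies flat. I'm descending over the handles.

arm_command(moves=[[0, 0, 0, 12, 0], [0, 0, 0, 32, 0], [0, 0, 0, 52, 0], [0, 0, 0, 70, 0], [0, 0, 0, 84, 0], [0, 0, 0, 94, 0], [0, 0, 0, 100, 0], [0, 0, 0, 104, 0], [0, 0, 0, 106, 0], [0, 0, 0, 106, 0], [0, 0, 0, 106, 0]], squeeze=22)

```text
clock: 12.9
tcp_pos: [0.5024, 0.159, 0.0238]
orientation: [0.001, -0.07, 0.998, 0.0]
wrist_force: [-0.4, 0.7, 0.8]
finger_gap: 0.0856
```

arm_command(moves=[[0.1, 0, 0, 0, 0], [0.2, 0, 0, 0, 0], [0.2, 0, 0, 0, 0], [0.25, 0, 0, 0, 0], [0.3, 0, 0, 0, 0], [0.35, 0, 0, 0, 0], [0.35, 0, 0, 0, 0]])

```text
clock: 13.6
tcp_pos: [0.5022, 0.1589, 0.0235]
orientation: [0.0, -0.07, 0.998, 0.0]
wrist_force: [0.2, 0.6, 1.6]
finger_gap: 0.0551
```

```bash
python3 go.py .502 .1588 .0235 8
python3 - <<'E'
from m import *
q,e,cs=snap('scene')
cv2.imwrite('pics/a6.png',cv2.resize(q[190:300,370:480],(440,440),interpolation=cv2.INTER_CUBIC))
E
```

```text
t 13.6 tcp [0.5022 0.1589 0.0235] head 7.97 F [0.2 0.6 1.6] gap 0.0551 tilt [ 0.001  0.    -1.   ]
shift mm [ 0.2 -0.1 -0. ] turn -0.0005
```

View pics/a6.png

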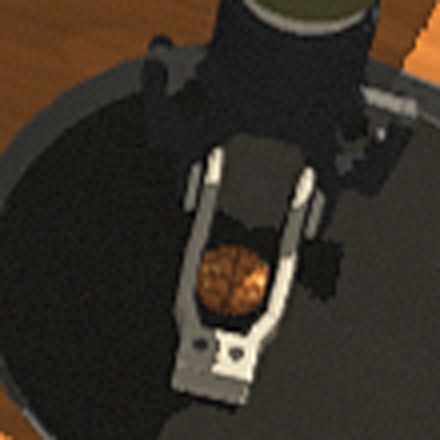

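Both pads press the handles symmetrically, the walnut is between the jaws, and the gap is 55 mm. I'm stepping the squeeze with a low force cap.

arm_command(moves=[[0.4, 0, 0, 0, 0], [0.43, 0, 0, 0, 0], [0.46, 0, 0, 0, 0], [0.47, 0, 0, 0, 0], [0.48, 0, 0, 0, 0], [0.48, 0, 0, 0, 0]])

```text
clock: 14.25
tcp_pos: [0.5019, 0.1589, 0.0234]
orientation: [0.0, -0.07, 0.998, 0.0]
wrist_force: [-1.0, -0.9, 5.2]
finger_gap: 0.0447
```

arm_command(moves=[[0.49, 0, 0, 0, 0], [0.5, 0, 0, 0, 0], [0.51, 0, 0, 0, 0], [0.51, 0, 0, 0, 0]])

```text
clock: 14.65
tcp_pos: [0.502, 0.1589, 0.0238]
orientation: [0.0, -0.07, 0.998, 0.0]
wrist_force: [-1.0, 0.2, 7.3]
finger_gap: 0.0419
```

arm_command(moves=[[0.52, 0, 0, 0, 0], [0.53, 0, 0, 0, 0], [0.54, 0, 0, 0, 0], [0.54, 0, 0, 0, 0]])

```text
clock: 15.05
tcp_pos: [0.502, 0.1591, 0.0241]
orientation: [0.0, -0.07, 0.998, 0.0]
wrist_force: [-1.6, -0.1, 10.7]
finger_gap: 0.0394
```

arm_command(moves=[[0.55, 0, 0, -0.5, 0], [0.56, 0, 0, -1, 0], [0.57, 0, 0, -1, 0], [0.575, 0, 0, -1, 0], [0.575, 0, 0, -1, 0]])

```text
clock: 15.55
tcp_pos: [0.502, 0.1589, 0.0243]
orientation: [0.0, -0.07, 0.998, 0.0]
wrist_force: [0.0, 0.3, 3.7]
finger_gap: 0.0361
```

```bash
python3 go.py .502 .1588 .0235 8
```

```text
t 15.55 tcp [0.502  0.1589 0.0243] head 7.98 F [0.  0.3 3.7] gap 0.0361 tilt [ 0.  0. -1.]
shift mm [-0.  -0.1  0.8] turn -0.0004
```

arm_command(moves=[[0.58, 0, 0, 0, 0], [0.585, 0, 0, 0, 0], [0.59, 0, 0, 0, 0], [0.595, 0, 0, 0, 0], [0.6, 0, 0, 0, 0], [0.6, 0, 0, 0, 0], [0.6, 0, 0, 0, 0]])

```text
clock: 16.25
tcp_pos: [0.5019, 0.1589, 0.0243]
orientation: [0.0, -0.07, 0.998, 0.0]
wrist_force: [-0.1, -0.0, 5.2]
finger_gap: 0.0344
```

arm_command(moves=[[0.56, 0, 0, 0, 0], [0.5, 0, 0, 0, 0], [0.44, 0, 0, 0, 0], [0.38, 0, 0, 0, 0], [0.31, 0, 0, 0, 0], [0.25, 0, 0, 0, 0], [0.2, 0, 0, 0, 0], [0.14, 0, 0, 0, 0], [0.07, 0, 0, 0, 0], [0, 0, 0, 0, 0], [0, 0, 0, 0, 0], [0, 0, 0, 0, 0]])

```text
clock: 17.45
tcp_pos: [0.5019, 0.1589, 0.0243]
orientation: [0.0, -0.07, 0.998, 0.0]
wrist_force: [-0.1, 0.2, 0.2]
finger_gap: 0.085
```

arm_command(moves=[[0, 0, 0, -5, 0], [0, 0, 0, -20, 0], [0, 0, 0, -45, 0], [0, 0, 0, -75, 0], [0, 0, 0, -100, 0], [0, 0, 0, -115, 0], [0, 0, 0, -120, 0], [0, 0, 0, -120, 0]])

```text
clock: 18.25
tcp_pos: [0.5024, 0.1589, 0.145]
orientation: [0.001, -0.07, 0.998, 0.0]
wrist_force: [0.7, 1.3, 0.2]
finger_gap: 0.0854
```

```bash
python3 go.py .6059 .1734 .14 8
python3 - <<'E'
from m import *
p,d,c=snap('top');q,e,cs=snap('scene');np.savez('t5.npz',p=p,d=d,q=q,e=e)
A=cv2.resize(q[220:300,390:470],(400,400),interpolation=cv2.INTER_CUBIC);B=cv2.resize(p[250:350,190:290],(400,400),interpolation=cv2.INTER_CUBIC)
cv2.imwrite('pics/a7.png',np.hstack([A,B]))
E
```

```text
t 18.25 tcp [0.5024 0.1589 0.145 ] head 7.97 F [0.7 1.3 0.2] gap 0.0854 tilt [ 0.002  0.    -1.   ]
shift mm [-104.5   -0.     5.2] turn -0.0004
```

View pics/a7.png

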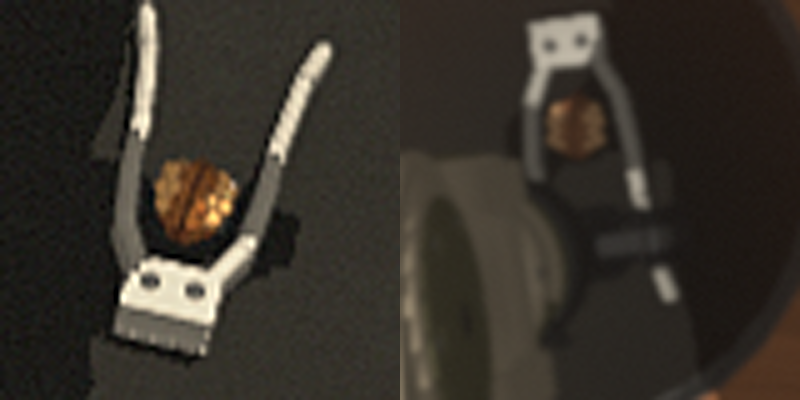

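The walnut at (195,200) now has a widened dark seam and caved cheeks, so it is cracked, and it sits clear of both jaws. The nutcracker hasn't moved. I'm regripping the head.

arm_command(moves=[[0, -10, 0, 0, 0], [0, -30, 0, 0, 0], [0, -55, 0, 0, 0], [0.1, -80, 0, 0, 0], [0.2, -97, 0, 0, 0], [0.32, -104, 0, 0, 0], [0.32, -104, 0, 0, 0], [0.32, -104, 0, 20, 0], [0.32, -104, 0, 45, 0], [0.32, -104, 0, 70, 0], [0.32, -104, 0, 90, 0], [0.32, -104, 0, 90, 0]])

```text
clock: 19.55
tcp_pos: [0.6012, 0.1728, 0.0509]
orientation: [-0.004, -0.07, 0.998, -0.0]
wrist_force: [-0.4, -0.1, -0.0]
finger_gap: 0.0581
```

```bash
python3 go.py .6059 .1734 .0228 8
```

```text
t 19.55 tcp [0.6012 0.1728 0.0509] head 7.98 F [-0.4 -0.1 -0. ] gap 0.0581 tilt [-0.007 -0.001 -1.   ]
shift mm [-4.9 -0.1 28.1] turn -0.0003
```

arm_command(moves=[[0.32, 0, 0, 0, 0], [0.32, 0, 0, 0, 0], [0.32, 0, 0, 0, 0]])

```text
clock: 19.85
tcp_pos: [0.6059, 0.1735, 0.0559]
orientation: [0.001, -0.07, 0.998, 0.0]
wrist_force: [-0.4, 0.2, -0.5]
finger_gap: 0.0582
```

```bash
python3 go.py .6059 .1734 .0228 8
```

```text
t 19.85 tcp [0.6059 0.1735 0.0559] head 7.98 F [-0.4  0.2 -0.5] gap 0.0582 tilt [ 0.003  0.    -1.   ]
shift mm [ 0.1 -0.1 33.1] turn -0.0004
```

arm_command(moves=[[0.32, 0, 0, 8, 0], [0.32, 0, 0, 16, 0], [0.32, 0, 0, 23, 0], [0.32, 0, 0, 28, 0], [0.32, 0, 0, 31, 0], [0.32, 0, 0, 32, 0], [0.32, 0, 0, 32, 0], [0.45, 0, 0, 32, 0], [0.5, 0, 0, 32, 0], [0.55, 0, 0, 32, 0], [1, 0, 0, 32, 0], [1, 0, 0, 32, 0]], squeeze=80)

```text
clock: 21.05
tcp_pos: [0.6053, 0.1733, 0.0231]
orientation: [0.001, -0.07, 0.998, 0.0]
wrist_force: [-0.3, -0.6, 5.8]
finger_gap: 0.0368
```

arm_command(moves=[[1, 0, 0, 0, 0], [1, 0, 0, -3, 0], [1, 0, 0, -8, 0], [1, 0, 0, -15, 0], [1, 0, 0, -24, 0], [1, 0, 0, -35, 0], [1, 0, 0, -48, 0], [1, 0, 0, -62, 0], [1, 0, 0, -76, 0], [1, 0, 0, -86, 0], [1, 0, 0, -90, 0], [1, 0, 0, -90, 0]])

```text
clock: 22.25
tcp_pos: [0.6054, 0.1734, 0.1132]
orientation: [0.001, -0.07, 0.998, 0.0]
wrist_force: [0.3, -0.1, -1.3]
finger_gap: 0.0363
```

```bash
python3 go.py .614 -.182 .113 16
python3 - <<'E'
from m import *
p,d,c=snap('top')
a,st=walnut(p,(215,265,255,310));print('walnut',a,st,onz(c,*a,.0215), dep(c,d,*a))
E
```

```text
t 22.25 tcp [0.6054 0.1734 0.1132] head 7.98 F [ 0.3 -0.1 -1.3] gap 0.0363 tilt [ 0.001  0.    -1.   ]
shift mm [ 4.080e+01 -3.531e+02  1.000e-01] turn -0.14
walnut [232.55072464 281.94927536] [ 12  10  12  15 138] [0.55638719 0.16978184 0.0215    ] [0.55650112 0.16688737 0.03917255]
```

The walnut stayed on the tray. I'm carrying the nutcracker back to its old spot on the mat.

arm_command(moves=[[1, 1, -10, 0, 0], [1, 4, -32, 0, -0.01], [1, 8, -65, 0, -0.03], [1, 12, -103, 0, -0.05], [1, 16, -143, 0, -0.07], [1, 21, -184, 0, -0.085], [1, 26, -225, 0, -0.1], [1, 31, -268, 0, -0.115], [1, 35, -305, 0, -0.13], [1, 39, -335, 0, -0.14], [1, 41, -349, 0, -0.14], [1, 41, -353, 0, -0.14]])

```text
clock: 23.5
tcp_pos: [0.6125, -0.1838, 0.1114]
orientation: [-0.001, -0.138, 0.99, 0.0]
wrist_force: [1.1, 1.6, -1.2]
finger_gap: 0.0368
```

arm_command(moves=[[1, 0, 0, 0, 0], [1, 0, 0, 4, 0], [1, 0, 0, 14, 0], [1, 0, 0, 28, 0], [1, 0, 0, 44, 0], [1, 0, 0, 58, 0], [1, 0, 0, 70, 0], [1, 0, 0, 78, 0], [1, 0, 0, 84, 0], [1, 0, 0, 87, 0], [1, 0, 0, 89, 0], [1, 0, 0, 89, 0]])

```text
clock: 24.7
tcp_pos: [0.6136, -0.1821, 0.0236]
orientation: [0.0, -0.139, 0.99, -0.0]
wrist_force: [0.2, 0.0, -1.3]
finger_gap: 0.0365
```

```bash
python3 go.py .614 -.182 .0227 16
```

```text
t 24.7 tcp [ 0.6136 -0.1821  0.0236] head 15.99 F [ 0.2  0.  -1.3] gap 0.0365 tilt [ 0.001 -0.    -1.   ]
shift mm [-0.4  0.   0.9] turn -0.0001
```

arm_command(moves=[[1, 0, 0, 0.5, 0], [1, 0, 0, 1, 0], [1, 0, 0, 1, 0], [0.52, 0, 0, 1, 0], [0.5, 0, 0, 1, 0], [0.45, 0, 0, 1, 0], [0.38, 0, 0, 1, 0], [0.32, 0, 0, 1, 0], [0.32, 0, 0, 1, 0], [0.32, 0, 0, -5, 0], [0.32, 0, 0, -20, 0], [0.32, 0, 0, -45, 0]])

```text
clock: 25.9
tcp_pos: [0.612, -0.1814, 0.0674]
orientation: [-0.001, -0.139, 0.99, 0.001]
wrist_force: [0.3, -0.6, 0.2]
finger_gap: 0.0576
```

arm_command(moves=[[0.32, 0, 0, -30, 0], [0.2, 10, 10, -65, 0], [0, 30, 40, -90, 0], [0, 60, 75, -100, 0], [0, 85, 110, -100, 0], [0, 105, 140, -100, 0], [0, 115, 155, -100, 0], [0, 120, 160, -100, 0], [0, 120, 160, -100, 0], [0, 120, 160, -100, 0], [0, 120, 160, -100, 0]])

```text
clock: 27.0
tcp_pos: [0.455, -0.0621, 0.1684]
orientation: [0.0, -0.139, 0.99, -0.0]
wrist_force: [0.1, -0.4, 0.3]
finger_gap: 0.0851
```

```bash
python3 go.py .614 -.182 .0227 16;python3 - <<'E'
from m import *
q,e,cs=snap('scene','fin.png')
E
```

```text
t 27.0 tcp [ 0.455  -0.0621  0.1684] head 15.95 F [ 0.1 -0.4  0.3] gap 0.0851 tilt [ 0.001 -0.    -1.   ]
shift mm [-119.8 -159.   145.8] turn -0.0008
```

View pics/fin.png

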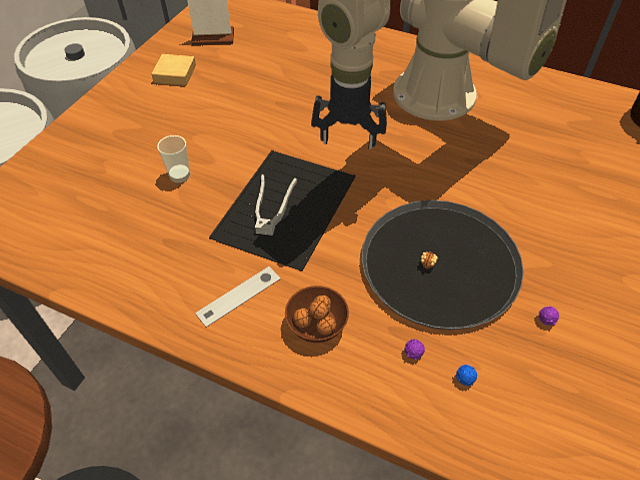

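The nutcracker lies flat on the mat at (268,215) and the cracked walnut is on the tray at (428,260). The bowl, glass and blade are untouched and the arm is clear. Handing in.

```bash
python3 -c "
from workcell import env
print(env.hand_in())"
```

```text
the job is handed in; nothing more can be done
None
```

The job is done and handed in at about 27 s of the 72 s allowed.

- **Placing:** I gripped the nutcracker by its head and laid it on the tray with the walnut between its jaws. I measured the seam direction as 6° from one camera and 11° from the other, so I set the nutcracker at 8°. I then let it go.
- **Cracking:** I took it again by both handles and squeezed in small steps with the grip limited to 22 N. I stopped at a reading of 34.4 mm across the handles, past the 37 mm where the shell gives and short of the 32 mm where the kernel resists.
- **Returning:** I let the handles spring open, lifted the nutcracker off by its head and laid it back in its old spot on the mat.

**Last checks:**
- After the squeeze, the pictures showed the walnut with caved cheeks and a widened seam. It stayed on the tray when the nutcracker was lifted.
- In the final picture, the nutcracker lies on the mat, the bowl, glass and blade are where they were, and the gripper is clear and open.
- The wrist force was at most about 11 N at the readings after each move.

**What disagreed or wasn't measured directly:**
- The gripper read about 36 mm on the 38 mm head, so the true width at the stop may have been up to about 1.5 mm more, which is still within the safe range.
- I judged the crack from the handle width and the pictures, as I had no direct reading of the shell.
- The nutcracker may have sagged about 3° in the grip while carried. It looked flat once set down.

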